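# Ease a ratchet clamp onto a seed dish

### The job

The ratchet clamp holds its spring-driven pad back from the seed dish. Flick the release lever fully over, wind the crank back just enough for the trapped pawl to spring clear of the toothed wheel, then, keeping hold of the crank so the drum never runs free, ease the drum back until the pad has pushed the dish home in its V stop and you feel the spring's load leave the crank; only then let go, without squeezing the dish hard or disturbing the other things.

Things in the scene. Friction and masses are not known exactly. Their poses are not given: they have to be found in the camera images.
- clamp_base: grey flat plate 170 x 270 x 10 mm fixed on the table, carrying the ratchet clamp; origin at the centre of its underside, x across, y along the 270 mm length. The toothed wheel (100 mm across the teeth, top 38 mm above the table) has its axis at x -25, y -70 mm; the V stop and dish lie towards +y and the pad slides along +y to the dish.
- drum_axis (a point): point on the upright axis of the drum (toothed wheel, crank and pinion turn together about it), 80 mm above the table; fixed to the plate
- drum (a joint): turn of the drum in rad, counter-clockwise from above positive: the spring drives it that way, moving the pad to the dish 30 mm per rad. Clockwise winds the pad back, to -1.0 at most. Starts held by the pawl near 0 (teeth 0.52 apart). Spring torque is 0.12 x (4 - drum) N m, 6 to 9 N at the crank grip. Let go with the pawl off, it runs away within 0.1 s.
- grip (a point): middle of the crank's upright black grip, 81 mm above the table: 19 mm diameter, from 55 to 103 mm above the table, 60 mm from the drum axis on the crank arm (arm top 52 mm above the table). It spins freely on its pin, so it can be carried round without turning the hand.
- lever_post (a point): centre of the black 14 mm ball, 77 mm above the table, on the upright 10 mm post of the release lever; the post is bare from 46 to 70 mm above the table. The lever's pivot is 55 mm from it, at the start along the plate's +y. Flicking pushes the post towards the plate's +x, counter-clockwise about the pivot.
- release_lever (a joint): release lever in rad, counter-clockwise from above: 0 to 0.06 engaged (start), 0.55 fully over at its stop. It stays where it is left; 3 to 5 N at the post. It only tensions the pawl's spring: the loaded tooth keeps the pawl trapped. With the lever over, winding the drum some 0.03 to 0.15 rad clockwise lets the pawl spring clear, and it stays clear.
- pawl_tip (a point): top of the pawl's nose, 37 mm above the table: 46 mm from the drum axis while in the teeth (tooth tips are at 50 mm), about 63 mm or more when sprung clear
- pad_face (a point): centre of the flat rubber face of the pad (52 mm wide, 12 mm high, from 11.5 to 23.5 mm above the table) that comes to the dish along the plate's +y
- dish: clear round dish of seeds lying loose on the plate, 60 mm diameter, 12 mm high, origin at the centre of its underside. It lies 0 to 6 mm short of the V stop: the pad meets it with its face 30 mm short of the dish's centre, pushes it home with under 1 N, and only then does it take load. It breaks if squeezed with more than 18 N; the clamp's own spring presses it with 9 to 13 N.
- eraser: bystander, eraser 19 x 45 x 11 mm lying on the plate beside the dish
- tape_roll: bystander, roll of tape 60 mm diameter, 19 mm high, on the table
- spare_dish: bystander, another 60 mm dish on the table, not in the clamp
- stapler: bystander, hand stapler 32 x 106 x 32 mm on the table
- crank_grip: the crank's black grip itself; origin at the centre of its foot, 55 mm above the table
- jaw: the sliding pad with its toothed rack bar, driven by the drum; origin not on the pad (see pad_face)
There are look-alikes about, which are no part of the job. What is shaped like the dish but pink or purple is not meant.

How it is judged:
By the outcome, as a careful person would: the job done as asked, in the order asked, and still so for the second after the job is handed in, with the robot touching nothing.
It also fails if it takes over 70 s, if anything falls off the work surface, if the arm or the gripper's body presses on something with over 40 N, if the wrist force passes 120 N, or if a joint passes its speed limit or range.

### The arm

A 6-joint arm with a two-finger parallel gripper is mounted at the origin on the work surface; the furniture and walls round the work are solid. World frame = base frame: x ahead of the robot, y to its left, z up, the work surface at z = 0. Lengths are in mm, angles in rad, forces in N, time in s.
With the tool pointing down it reaches from about 350 to 875 mm from the base axis. Payload 4.2 kg.
Tool frame: the origin (TCP) lies between the finger pads; the fingertips stand 25 mm ahead of it and the grasp point (between the pads) lies 6 mm ahead of it; z points along the fingers, y is the line along which they close (so a half turn about z gives the same grasp; the last joint's range is limited). The gripper opens to 85 mm and grips with 20 to 120 N. Pads are 22 mm wide; open, the fingers measure 114 mm over their backs; the gripper's body (76 mm by 85 mm) begins 54 mm behind the grasp point. The pads swing forward as they close: fully open they stand 13 mm farther back than shut.
Start: joints at [-1.05, 0.385, 0.008, 0, -1.194, -0.259], TCP at [161.779, -603.678, 235.012] pointing down, gripper open.
Joint ranges: [-3.14, 3.14], [-1.21, 2.06], [-1.07, 1.41], [-3.16, 2.05], [-2.99, -0.16], [-3.1, 3.1]. Speed limits (rad/s): [2.79, 2.79, 3.14, 3.14, 3.14, 3.14].

### API

Orientations are given as a unit quaternion [x, y, z, w].
In Python, from bench import arm gives the robot as it stands.
- The arm moves only by the shell command python3 -m pendant 'ROWS'. ROWS is JSON, a list of rows, each a list of 7 numbers: the shift along the tool's x, y, z in m, then the turn, a rotation vector about the tool's x, y, z in degrees, then the finger opening in m, from 0 to 0.0854. In form: [[x, y, z, wx, wy, wz, fingers], ...]. A call has 1 to 12 rows; each row shifts and turns the commanded pose from where the row before left it, along the tool's axes as they then stand; what a row does not reach is not made up. A row lasts 1/10 s, in which the tool goes at most 50 mm and 8.59 degrees, less where a joint would pass 70% of its speed; a pose out of reach is approached as far as the arm can. A call is refused whole if a number of a shift passes 0.05 or a number of a turn 8.59, either way. A call with a gripper value outside its range is refused whole. The fingers move at their own pace and stop on an object; the grip force is fixed at half the most. Time passes only in rows, so rows that do not move let the fingers close. It gives the time, the measured TCP pose, the force, the opening and the grip force at its end, in the units of the state.
- arm.read_state(): the state, without advancing time (a new reading comes with each control period).
- arm.get_image(name): name is "scene" or "side" or "wrist"; returns a dict with "image" (420x560x3 uint8, red, green, blue), "fx", "fy", "cx", "cy" (pixels), "k1" (the pictures are not rectified: a ray, as slopes to the right and down, at radius r is drawn at 1 + k1 r^2 times it, then the intrinsics apply), "xyz" and "rotation" of the camera in the world. Camera axes: x right, y down, z forward; pixel columns grow to the right and rows downward; lengths in mm; the calibration is good to about 2 mm. A picture is of the moment at which its call begins. There is no depth.
- arm.job_done(): hands the job in; it is judged then, once.
The state is a dict: "clock": time; "joints": joint angles; "joint_vel": joint speeds; "joint_efforts": joint torques, N m; "position": TCP position; "ee_rot": TCP orientation; "contact_force": force on the tool from outside, world axes, zero at the start; "wrist_torque": the same for the moment, N m; "gripper_width": finger opening in mm; "grasp_force": force on a finger pad.
Only numpy, scipy, OpenCV 4.12 (cv2) and the standard library are available. Lean on these libraries where they do the work, as an engineer would, in place of code of your own. Each camera call takes 0.05 s, during which the arm holds its last target. There are 200 camera calls.

## Working session

There is one attempt and no reset: what is moved stays moved. The work goes in short steps, Python scripts to look and compute and a shell command to move; the robot and the scene stay as the last step left them, time stands still between calls to the robot, and variables do not carry over. Pictures are saved under pics/ and viewed, at most 10 in all, crops included, and the job is handed in when it is done.

```bash
ls; mkdir -p pics; cat > h.py <<'E'
import numpy as np, cv2, pickle
from bench import arm
from scipy.spatial.transform import Rotation as R
def snap(name,fn):
    d=arm.get_image(name); cv2.imwrite('pics/'+fn+'.png',d['image'][:,:,::-1]); pickle.dump(d,open('pics/'+fn+'.pkl','wb')); return d
def load(fn): return pickle.load(open('pics/'+fn+'.pkl','rb'))
def rot(d):
    r=np.array(d['rotation']); return r if r.shape==(3,3) else R.from_quat(r).as_matrix()
def ray(d,u,v):
    p=np.array([(u-d['cx'])/d['fx'],(v-d['cy'])/d['fy']]); q=p.copy()
    for _ in range(20): q=p/(1+d['k1']*(q@q))
    return rot(d)@np.array([q[0],q[1],1.])
def atz(d,u,v,z):
    r=ray(d,u,v); o=np.array(d['xyz']); return o+r*(z-o[2])/r[2]
def proj(d,P):
    c=rot(d).T@(np.array(P,float)-np.array(d['xyz'])); s=c[:2]/c[2]; s=s*(1+d['k1']*(s@s))
    return np.array([d['fx']*s[0]+d['cx'],d['fy']*s[1]+d['cy']])
E
python3 - <<'E'
from h import *
print(arm.read_state())
for n in ['scene','side','wrist']:
    d=snap(n,n+'0'); print(n,d['xyz'],d['rotation'],d['fx'],d['k1'])
a=[cv2.imread(f'pics/{n}0.png') for n in ['scene','side']]
cv2.imwrite('pics/s0.png',cv2.resize(a[0],(800,600),interpolation=cv2.INTER_CUBIC))
cv2.imwrite('pics/sd0.png',cv2.resize(a[1],(800,600),interpolation=cv2.INTER_CUBIC))
E
```

```text
pics
{'clock': 0.0, 'joints': array([-1.05040206e+00,  3.85579390e-01,  6.60476762e-03, -5.22042009e-04,
       -1.19399559e+00, -2.58580811e-01]), 'joint_vel': array([-2.26248930e-03, -1.25445113e-03,  2.41592991e-03, -3.99856386e-04,
        5.11293347e-05, -5.70037850e-04]), 'joint_efforts': array([-7.39208663e-04, -3.92286873e+01,  1.88404155e+01,  4.18612540e+00,
       -4.53675617e-03,  1.03047111e-05]), 'position': array([ 161.62966727, -603.13253235,  233.89613294]), 'ee_rot': array([-1.30437603e-01,  9.91455895e-01,  1.09765478e-03, -1.88292785e-04]), 'contact_force': array([ 1.22960144, -0.27349409,  0.34222821]), 'wrist_torque': array([ 0.02640565,  0.03261743, -0.01575821]), 'grasp_force': 0.0, 'gripper_width': 85.64480487796985}
scene [173.8090851  584.27694185 828.10172672] [-0.2086621   0.8917117  -0.39123415  0.09080865] 494.01592474042627 -0.10254111726681517
side [340.44563785 545.1508177  697.70188581] [-0.11852413  0.89665997 -0.42361012  0.05007396] 505.0579289990599 0.007418595807882337
wrist [  98.28156551 -620.59879334  372.82542689] [0.60370237 0.78626032 0.10516039 0.07924297] 369.11399864820754 0.018932533785167394
```

View pics/s0.png

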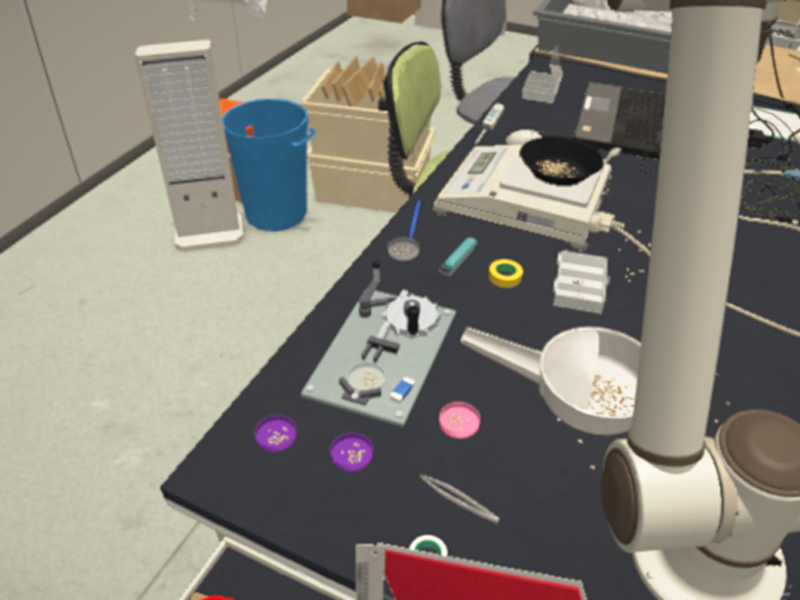

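View pics/sd0.png

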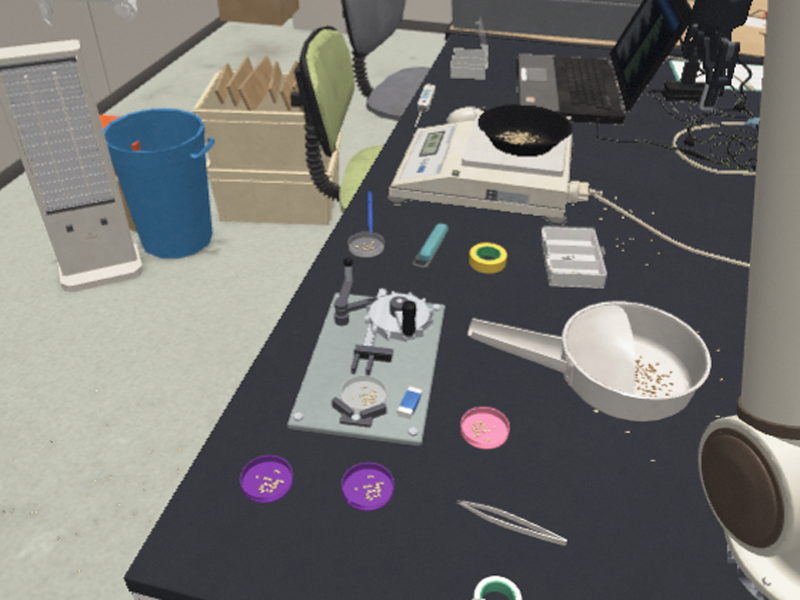

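The views show the plate left of centre, with the V stop towards the camera, the crank grip at about (409,315) in the side view and the lever ball at about (347,262). I'll enlarge both.

```bash
python3 - <<'E'
from h import *
a=load('scene0')['image'][:,:,::-1]; b=load('side0')['image'][:,:,::-1]
A=a[178:303,205:330]; B=b[175:315,195:320]
print(A.shape,B.shape)
A=cv2.resize(A,None,fx=3.2,fy=3.2,interpolation=cv2.INTER_CUBIC);B=cv2.resize(B,None,fx=3.2,fy=3.2,interpolation=cv2.INTER_CUBIC)
c=np.zeros((450,800,3),np.uint8); c[:A.shape[0],:400]=A; c[:B.shape[0],400:]=B
c=cv2.resize(b[175:315,195:320],None,fx=4.28,fy=4.28,interpolation=cv2.INTER_CUBIC)
cv2.imwrite('pics/B.png',c)
c=cv2.resize(a[178:303,205:330],None,fx=4.8,fy=4.8,interpolation=cv2.INTER_CUBIC)
cv2.imwrite('pics/A.png',c)
E
```

```text
(125, 125, 3) (140, 125, 3)
```

View pics/B.png

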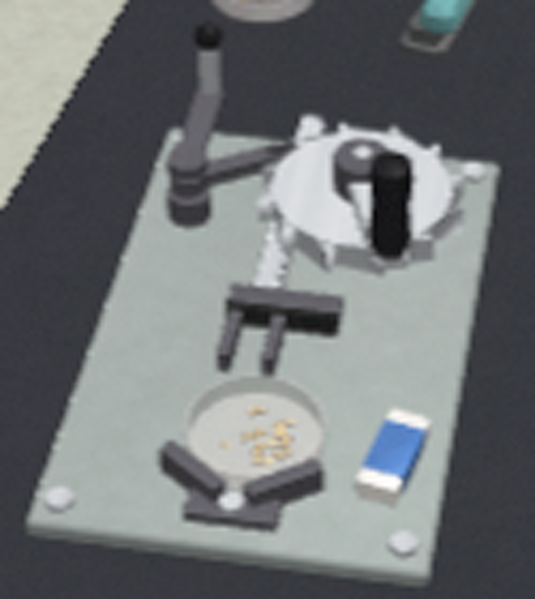

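View pics/A.png

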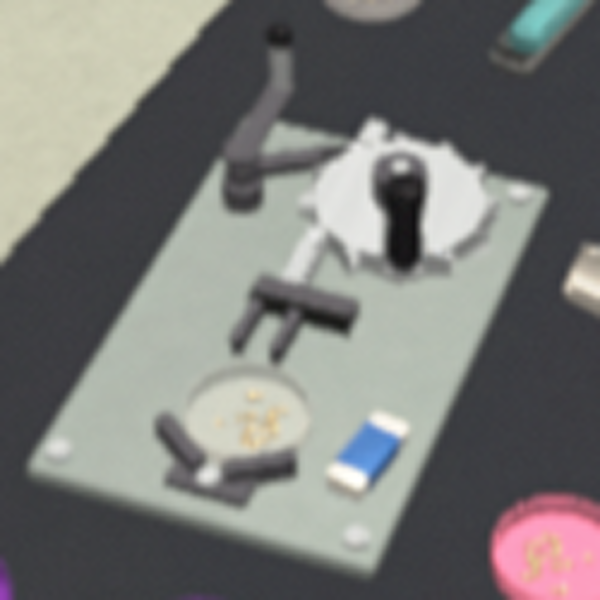

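Side crop: lever ball at (207,36), grip top at (391,160) and foot at (388,250), with the plate corners clear. Scene crop: ball at (279,36), grip top at (405,165) and foot at (403,262).

```bash
cat > m.py <<'E'
from h import *
from scipy.optimize import least_squares
A=load('scene0');B=load('side0')
a=lambda p:(205+p[0]/4.8-.4,178+p[1]/4.8-.4); b=lambda p:(195+p[0]/4.28-.4,175+p[1]/4.28-.4)
obs=[(B,b((498,163)),(-85,-135)),(B,b((430,573)),(-85,135)),(B,b((29,524)),(85,135)),
     (A,a((548,190)),(-85,-135)),(A,a((372,570)),(-85,135)),(A,a((30,465)),(85,135))]
def T(q,p): 
    c,s=np.cos(q[2]),np.sin(q[2]); return np.array([q[0]+c*p[0]-s*p[1],q[1]+s*p[0]+c*p[1],p[2]])
f=lambda q:np.concatenate([proj(d,T(q,(*p,10)))-o for d,o,p in obs])
s=least_squares(f,[500,-100,0]); q=s.x; print('plate',q,np.round(s.fun,1)); np.save('q.npy',q)
def tri(pa,pb):
    M=np.zeros((3,3));v=np.zeros(3)
    for d,o in((A,a(pa)),(B,b(pb))):
        r=ray(d,*o); r/=np.linalg.norm(r); P=np.eye(3)-np.outer(r,r); M+=P; v+=P@np.array(d['xyz'])
    return np.linalg.solve(M,v)
def loc(P): c,s=np.cos(q[2]),np.sin(q[2]); d=P[:2]-q[:2]; return np.array([c*d[0]+s*d[1],-s*d[0]+c*d[1]])
print('axis',T(q,(-25,-70,80)))
for n,d,o,z in [('ballB',B,b((207,37)),77),('ballA',A,a((279,37)),77),('gripB',B,b((392,163)),103),('gripA',A,a((405,165)),103),
  ('dishB',B,b((257,425)),16),('dishA',A,a((248,415)),16),('padB',B,b((286,300)),23.5),('padA',A,a((305,297)),23.5)]:
    P=atz(d,*o,z); print(n,P.round(1),loc(P).round(1))
print(tri((279,37),(207,37)),tri((405,165),(392,163)))
E
python3 m.py
```

```text
plate [ 5.47770943e+02 -1.46054587e+02  1.02939145e-01] [ 0.1 -0.2  0.1  0.6 -0.9 -0.1  0.6 -0.8  0.9 -0.3 -0.5  0.4]
axis [ 530.0963031  -218.25297384   80.        ]
ballB [ 620.4 -264.1   77. ] [  60.1 -124.9]
ballA [ 620.9 -262.1   77. ] [  60.8 -122.9]
gripB [ 503.  -163.2  103. ] [-46.3 -12.5]
gripA [ 509.1 -173.4  103. ] [-41.3 -23.3]
dishB [540.  -77.2  16. ] [-0.7 69.3]
dishA [540.2 -71.9  16. ] [ 0.  74.5]
padB [ 547.6 -149.1   23.5] [-0.5 -3. ]
padA [ 548.2 -146.9   23.5] [ 0.4 -0.9]
[ 617.08706751 -254.75519032   83.83073124] [ 504.51099624 -164.66045154  106.46017308]
```

```bash
cat > go.py <<'E'
import sys; from h import *
# usage: go.py X Y Z yawdeg(tool y) -> needed tool-frame shift (mm) at present orientation and turn
s=arm.read_state(); M=R.from_quat(s['ee_rot']).as_matrix(); t=np.array([float(v) for v in sys.argv[1:4]])
print('pos',s['position'].round(1),'yaw',np.degrees(np.arctan2(M[1,1],M[0,1])).round(2),'tilt',M[:2,2].round(4),'F',s['contact_force'].round(1),'w',s['gripper_width'],s['clock'])
print('shift tool mm',(M.T@(t-s['position'])).round(1))
if len(sys.argv)>4:
    c,sn=np.cos(np.radians(float(sys.argv[4]))),np.sin(np.radians(float(sys.argv[4])))
    W=np.array([[-sn,c,0],[c,sn,0],[0,0,-1]]).T
    print('turn deg',np.degrees(R.from_matrix(M.T@W).as_rotvec()).round(2), 'shift after turn',(W.T@(t-s['position'])).round(1))
E
python3 go.py 575 -230 235 185.9
```

```text
pos [ 161.7 -603.3  234.2] yaw 104.99 tilt [-0.0005  0.0016] F [-0.7  0.3  0.7] w 85.4904157188522 0.15
shift tool mm [-4.958e+02  2.537e+02 -4.000e-01]
turn deg [ 8.000e-02  6.000e-02 -8.091e+01] shift after turn [-328.8 -449.5   -0.8]
```

```bash
python3 -m pendant '[[-0.02,0.01,0,0,0,0,0.04],[-0.037,0.019,0,0,0,0,0.04],[-0.037,0.019,0,0,0,0,0.04],[-0.037,0.019,0,0,0,0,0.04],[-0.037,0.019,0,0,0,0,0.04],[-0.037,0.019,0,0,0,0,0.04],[-0.037,0.019,0,0,0,0,0.04],[-0.037,0.019,0,0,0,0,0.04],[-0.037,0.019,0,0,0,0,0.04],[-0.037,0.019,0,0,0,0,0.04],[-0.037,0.019,0,0,0,0,0.04],[-0.037,0.019,0,0,0,0,0.04]]'
python3 -m pendant '[[-0.037,0.019,0,0,0,0,0.04],[-0.032,0.016,0,0,0,-8,0.04],[0,0,0,0,0,-8.1,0.04],[0,0,0,0,0,-8.1,0.04],[0,0,0,0,0,-8.1,0.04],[0,0,0,0,0,-8.1,0.04],[0,0,0,0,0,-8.1,0.04],[0,0,0,0,0,-8.1,0.04],[0,0,0,0,0,-8.1,0.04],[0,0,0,0,0,-8.1,0.04],[0,0,0,0,0,-8.1,0.04],[0,0,0,0,0,0,0.04]]'
python3 - <<'E'
from h import *
d=snap('wrist','w1'); cv2.imwrite('pics/w1b.png',cv2.resize(d['image'][:,:,::-1],(800,600),interpolation=cv2.INTER_CUBIC))
E
python3 go.py 575 -230 235 185.9
```

```text
clock: 1.35
position: [518.5, -280.2, 234.8]
ee_rot: [-0.131, 0.991, 0.0, -0.0]
contact_force: [0.4, 0.6, 0.4]
gripper_width: 39.8
grasp_force: 0.0
clock: 2.55
position: [574.9, -229.9, 234.6]
ee_rot: [0.742, -0.67, -0.0, 0.0]
contact_force: [-0.3, 0.1, -0.4]
gripper_width: 40.1
grasp_force: 0.0
pos [ 575.  -229.9  234.7] yaw -174.26 tilt [-0.0007  0.0002] F [0.3 0.4 0.3] w 39.870656121216506 2.6
shift tool mm [ 0.1 -0.  -0.3]
turn deg [ 0.04  0.02 -0.16] shift after turn [ 0.1 -0.  -0.3]
```

View pics/w1b.png

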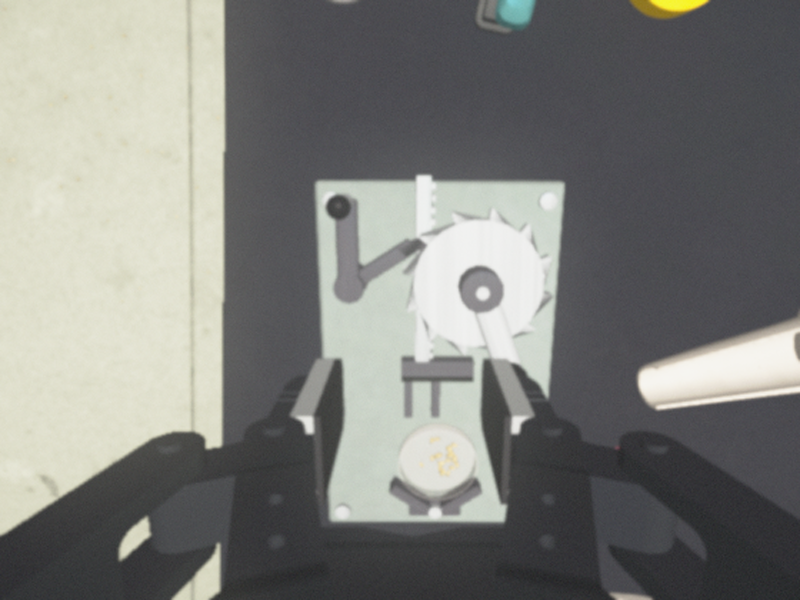

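The wrist view shows the ball at (339,207), the lever pivot at (349,288), the hub screw at (482,293), the crank arm heading to about (505,360), the pad's front edge at y=381 and the dish centre at (437,462).

```bash
cat > m2.py <<'E'
from h import *
import io,contextlib
with contextlib.redirect_stdout(io.StringIO()): from m import T,loc,q,A,B,a,b
from scipy.optimize import least_squares
W=load('w1'); w=lambda p:((p[0]+.5)*.7-.5,(p[1]+.5)*.7-.5)
obs=[((316,181),(85,-135)),((565,181),(-85,-135)),((330,522),(85,135)),((506,522),(-85,135))]
f=lambda q:np.concatenate([proj(W,T(q,(*p,10)))-w(o) for o,p in obs])
s=least_squares(f,q); print(q,s.x,s.fun.round(1))
for n,o,z in [('ball',(339,207),77),('pivot',(349,288),46),('hub',(482,293),60),('armpt',(505,360),52),('padf',(437,381),23.5),('dish',(437,461),16)]:
    P=atz(W,*w(o),z); print(n,P.round(1),loc(P).round(1))
for qq in (q,s.x):
  print('axis',T(qq,(-25,-70,80)).round(1),[ (proj(W,T(qq,(-25,-70,z)))/.7).round(0) for z in (50,80)])
E
python3 m2.py
```

```text
[ 5.47770943e+02 -1.46054587e+02  1.02939145e-01] [ 5.53655436e+02 -1.44393331e+02  6.27279703e-02] [ -2.7  -3.6  -0.4   3.5 -10.4  -1.6  14.1   3.4]
ball [ 619.3 -262.5   77. ] [  59.2 -123.2]
pivot [ 613.4 -208.4   46. ] [ 58.9 -68.7]
hub [ 530.5 -217.3   60. ] [-24.5 -69.1]
armpt [ 508.1 -172.    52. ] [-42.1 -21.7]
padf [ 547.7 -140.    23.5] [0.6 6. ]
dish [539.4 -70.8  16. ] [-0.6 75.7]
axis [ 530.1 -218.3   80. ] [array([481., 287.]), array([487., 300.])]
axis [ 533.1 -215.8   80. ] [array([475., 291.]), array([482., 304.])]
```

```bash
python3 go.py 619.5 -262.5 75 185.9
```

```text
pos [ 575.  -229.9  234.7] yaw -174.26 tilt [-0.0007  0.0002] F [0.3 0.4 0.3] w 39.870656121216506 2.6
shift tool mm [ 36.9 -41.2 159.6]
turn deg [ 0.04  0.02 -0.16] shift after turn [ 37.  -41.  159.7]
```

```bash
python3 -m pendant '[[0.0185,-0.0206,0,0,0,0,0.036],[0.0185,-0.0206,0,0,0,0,0.036],[0,0,0.02,0,0,0,0.036],[0,0,0.03,0,0,0,0.036],[0,0,0.03,0,0,0,0.036],[0,0,0.03,0,0,0,0.036],[0,0,0.02,0,0,0,0.036],[0,0,0.012,0,0,0,0.036],[0,0,0.01,0,0,0,0.036],[0,0,0.007,0,0,0,0.036],[0,0,0,0,0,0,0.036]]'
python3 - <<'E'
from h import *
snap('side','b2');snap('scene','a2');d=snap('wrist','w2')
a=load('a2')['image'][170:270,205:330,::-1]; b=load('b2')['image'][155:255,195:320,::-1]
r=lambda i:cv2.resize(i,(400,320),interpolation=cv2.INTER_CUBIC)
top=np.hstack([r(a),r(b)]); cv2.imwrite('pics/c2.png',np.vstack([top,np.hstack([cv2.resize(d['image'][:,:,::-1],(373,280)),np.zeros((280,427,3),np.uint8)])]))
E
```

```text
clock: 3.7
position: [619.8, -262.5, 75.6]
ee_rot: [0.742, -0.67, -0.0, 0.0]
contact_force: [-0.4, 0.3, 0.6]
gripper_width: 35.8
grasp_force: 0.0
```

View pics/c2.png

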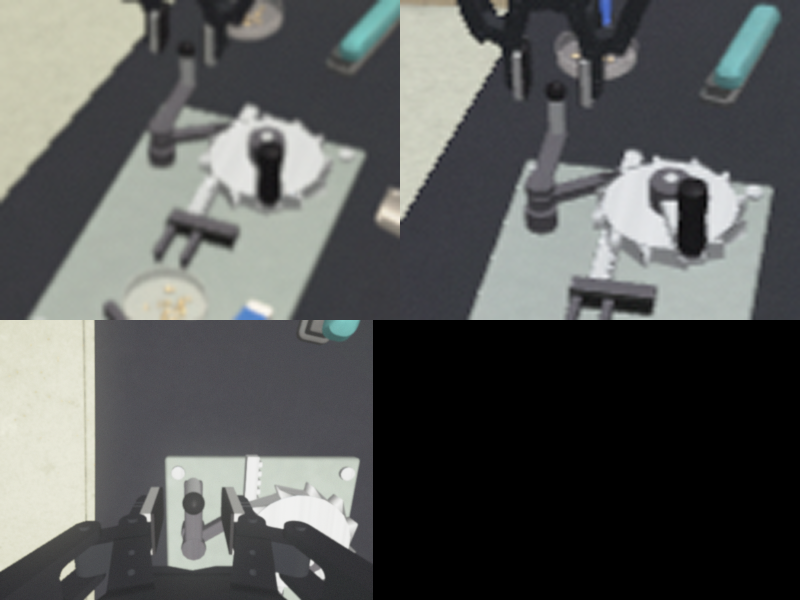

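The fingers straddle the ball, but the tips in the side crop, at (518,98) and (585,105), look only just below the ball at (556,90). I'll check the depth numerically.

```bash
python3 - <<'E'
from h import *
for n,x0,y0,sx in(('a2',205,170,0),('b2',195,155,400)):
  d=load(n); k=3.2
  c=lambda P:((proj(d,P)-[x0,y0])*k+[sx,0]).round(0)
  print(n,'ball',c((619.5,-262.5,77)),'tips z50,58,66',[c((619.8-18*s,-262.5-1.9*s,z)) for s in(1,-1) for z in (50,58,66)])
print(arm.read_state()['position'])
E
```

```text
a2 ball [187.  49.] tips z50,58,66 [array([208.,  81.]), array([208.,  73.]), array([208.,  65.]), array([165.,  71.]), array([165.,  63.]), array([165.,  55.])]
b2 ball [554.  92.] tips z50,58,66 [array([582., 128.]), array([582., 118.]), array([581., 108.]), array([528., 122.]), array([528., 113.]), array([527., 103.])]
[ 620.59124236 -262.71623308   77.08820684]
```

```bash
python3 -m pendant '[[0,0,0.003,0,0,0,0.036],[0,0,0.003,0,0,0,0.036],[0,0,0.003,0,0,0,0.036],[0,0,0,0,0,0,0.036]]'
python3 -m pendant '[[0,-0.005,0,0,0,0,0.036],[0,-0.004,0,0,0,0,0.036],[0,-0.002,0,0,0,0,0.036],[0,-0.002,0,0,0,0,0.036],[0,0,0,0,0,0,0.036]]'
```

```text
clock: 4.25
position: [619.5, -262.4, 66.4]
ee_rot: [0.742, -0.67, -0.001, 0.0]
contact_force: [-0.3, 0.8, -0.3]
gripper_width: 36.5
grasp_force: 0.0
clock: 4.75
position: [632.6, -261.4, 67.0]
ee_rot: [0.743, -0.67, -0.0, 0.0]
contact_force: [-0.9, -1.2, 1.1]
gripper_width: 36.2
grasp_force: 0.8
```

```bash
python3 -m pendant '[[0,-0.004,0,0,0,0,0.036],[0,-0.004,0,0,0,0,0.036],[-0.001,-0.004,0,0,0,0,0.036]]'
python3 -m pendant '[[-0.001,-0.003,0,0,0,0,0.036],[-0.001,-0.003,0,0,0,0,0.036],[-0.001,-0.003,0,0,0,0,0.036]]'
python3 -m pendant '[[-0.001,-0.002,0,0,0,0,0.036],[-0.001,-0.002,0,0,0,0,0.036]]'
```

```text
clock: 5.05
position: [644.7, -259.3, 66.9]
ee_rot: [0.742, -0.67, -0.0, 0.0]
contact_force: [-2.8, -2.7, 1.3]
gripper_width: 36.1
grasp_force: 1.4
clock: 5.35
position: [653.3, -255.0, 66.8]
ee_rot: [0.743, -0.67, -0.0, 0.0]
contact_force: [-3.2, -3.1, 0.8]
gripper_width: 35.8
grasp_force: 1.5
clock: 5.55
position: [657.1, -252.5, 66.8]
ee_rot: [0.743, -0.67, -0.0, 0.0]
contact_force: [-3.3, -2.9, 0.2]
gripper_width: 36.1
grasp_force: 1.6
```

```bash
for i in 1; do python3 -m pendant '[[-0.0005,-0.001,0,0,0,0,0.036],[0,-0.001,0,0,0,0,0.036]]'; done | grep -E 'pos|force'
python3 -m pendant '[[-0.0005,-0.001,0,0,0,0,0.036]]' | grep -E 'pos|force'
python3 -m pendant '[[0,-0.001,0,0,0,0,0.036]]' | grep -E 'pos|force'
```

```text
position: [658.7, -251.7, 66.8]
contact_force: [-3.5, -1.9, -0.1]
grasp_force: 1.9
position: [658.9, -251.5, 66.8]
contact_force: [-6.5, -3.2, 0.8]
grasp_force: 3.1
position: [659.0, -251.5, 66.6]
contact_force: [-7.4, -3.5, 1.2]
grasp_force: 3.9
```

```bash
python3 -m pendant '[[0,-0.001,0,0,0,0,0.036],[0,-0.001,0,0,0,0,0.036]]' | grep -E 'pos|force'
python3 -m pendant '[[0,0.005,0,0,0,0,0.036],[0,0.007,0,0,0,0,0.036],[0,0.007,0,0,0,0,0.036],[0,0,-0.015,0,0,0,0.036],[0,0,-0.03,0,0,0,0.036],[0,0,-0.04,0,0,0,0.036],[0,0,-0.04,0,0,0,0.036],[0,0,-0.02,0,0,0,0.036],[0,0,0,0,0,0,0.036]]'
python3 - <<'E'
from h import *
d=snap('wrist','w3'); cv2.imwrite('pics/w3b.png',cv2.resize(d['image'][:,:,::-1],(800,600),interpolation=cv2.INTER_CUBIC))
E
python3 go.py 504.4 -164 170 195
```

```text
position: [659.2, -251.6, 66.5]
contact_force: [-10.6, -2.8, 2.8]
grasp_force: 5.6
clock: 7.05
position: [646.7, -253.5, 218.7]
ee_rot: [0.743, -0.669, 0.005, -0.003]
contact_force: [0.7, -0.4, -0.2]
gripper_width: 36.4
grasp_force: 0.0
pos [ 645.4 -253.   215.6] yaw -174.08 tilt [ 0.0066 -0.001 ] F [-0.5 -0.6  0. ] w 36.12082283119502 7.1
shift tool mm [-103.1  131.4   44.5]
turn deg [-0.36 -0.12 -9.08] shift after turn [-122.4  113.2   45.6]
```

View pics/w3b.png

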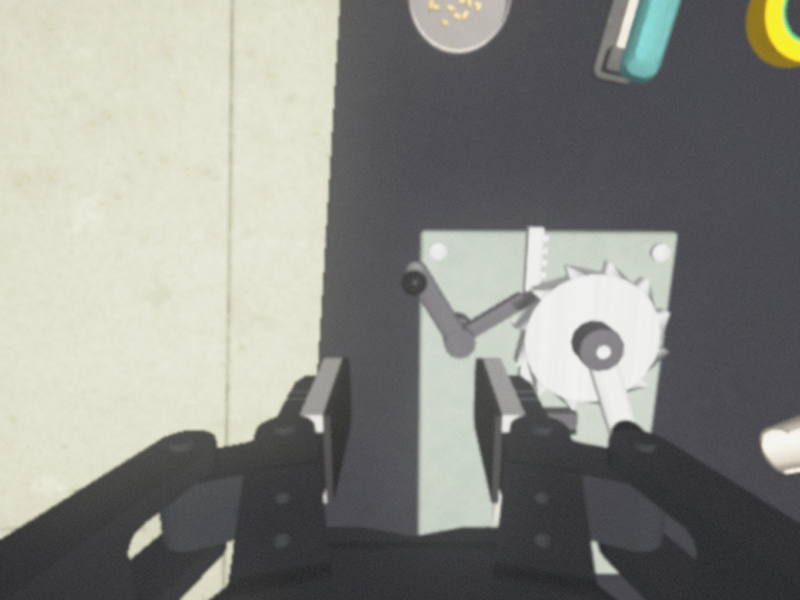

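The lever is now fully over, with the post swung about 33° to (413,282). The pawl is still in the teeth. Next is the grip.

```bash
python3 -m pendant '[[-0.0206,0.0263,0,0,0,0,0.046],[-0.0206,0.0263,0,0,0,0,0.046],[-0.0206,0.0263,0,0,0,0,0.046],[-0.0206,0.0263,0,0,0,0,0.046],[-0.0206,0.0263,0,0,0,0,0.046],[0,0,0.02,0,0,0,0.046],[0,0,0.02,0,0,0,0.046],[0,0,0,0,0,0,0.046],[0,0,0,0,0,0,0.046]]'
python3 - <<'E'
from h import *
d=snap('wrist','w4'); cv2.imwrite('pics/w4b.png',cv2.resize(d['image'][:,:,::-1],(800,600),interpolation=cv2.INTER_CUBIC))
print([(proj(d,(504.4,-164,z))/.7).round(0) for z in (60,103)])
E
python3 go.py 504.4 -164 86 185.9
```

```text
clock: 8.0
position: [502.6, -164.1, 171.7]
ee_rot: [0.743, -0.67, -0.0, 0.001]
contact_force: [0.7, -0.5, 0.4]
gripper_width: 45.8
grasp_force: 0.0
[array([408., 292.]), array([408., 319.])]
pos [ 503.2 -164.2  172.4] yaw -174.08 tilt [ 0.0004 -0.0004] F [-0.7  0.5  0.1] w 46.131533360713824 8.05
shift tool mm [-0.1 -1.2 86.4]
turn deg [-0.02 -0.02  0.02] shift after turn [-0.  -1.2 86.4]
```

View pics/w4b.png

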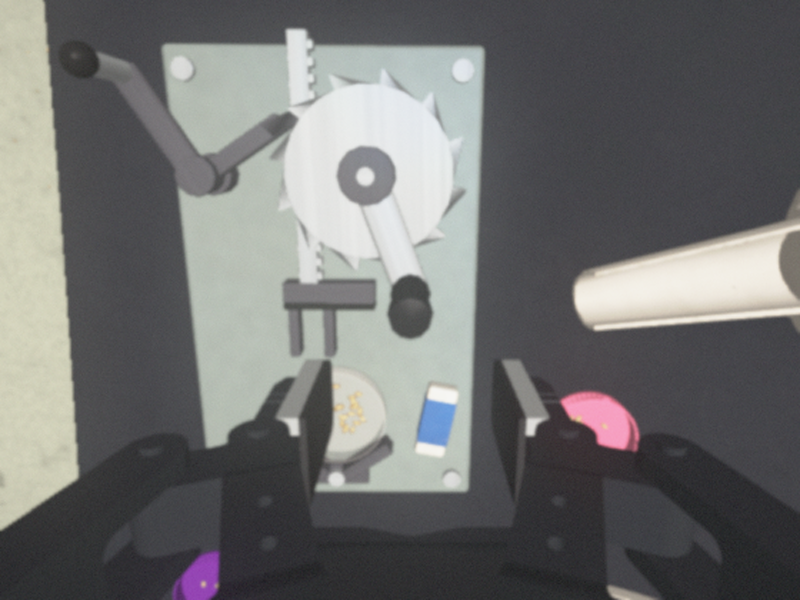

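The grip top is at (410,314), which puts the grip near (503.6,-166). The gripper is centred, so I'll descend and close.

```bash
python3 -m pendant '[[0.002,-0.0005,0.01,0,0,0,0.046],[0,0,0.02,0,0,0,0.046],[0,0,0.02,0,0,0,0.046],[0,0,0.016,0,0,0,0.046],[0,0,0.01,0,0,0,0.046],[0,0,0.008,0,0,0,0.046],[0,0,0.002,0,0,0,0.046],[0,0,0,0,0,0,0.046]]'
python3 -m pendant '[[0,0,0,0,0,0,0.03],[0,0,0,0,0,0,0.024],[0,0,0,0,0,0,0.021]]'
python3 go.py 503.6 -166 86 185.9
```

```text
clock: 8.85
position: [503.7, -166.1, 86.1]
ee_rot: [0.743, -0.67, 0.0, -0.0]
contact_force: [-0.1, -1.2, -0.2]
gripper_width: 45.9
grasp_force: 0.0
clock: 9.15
position: [503.7, -166.0, 86.5]
ee_rot: [0.743, -0.67, 0.0, -0.0]
contact_force: [-0.6, -0.2, -0.6]
gripper_width: 21.1
grasp_force: 0.0
pos [ 503.7 -166.    86.5] yaw -174.1 tilt [ 0.0011 -0.    ] F [-0.6 -0.2 -0.6] w 21.07176453441243 9.15
shift tool mm [-0.   0.1  0.5]
turn deg [-0.06 -0.01  0.  ] shift after turn [-0.   0.1  0.5]
```

```bash
python3 -m pendant '[[0,0,0,0,0,0,0.012],[0,0,0,0,0,0,0.012],[0,0,0,0,0,0,0.012],[0,0,0,0,0,0,0.012]]'
python3 go.py 503.6 -166 86 185.9
cat > arc.py <<'E'
# plan crank steps: arc.py d_from_here(rad, ccw+) step -> rows in tool mm for holding fixed yaw
import sys; from h import *
s=arm.read_state(); M=R.from_quat(s['ee_rot']).as_matrix(); ax=np.array([530.3,-218.0]); p=s['position'][:2]
v=p-ax; th=np.arctan2(v[1],v[0]); r=np.hypot(*v); print('r',r.round(2),'th world',th.round(3),'F',s['contact_force'].round(1),'Ftan ccw',(s['contact_force'][:2]@[-np.sin(th),np.cos(th)]).round(1),'Frad',(s['contact_force'][:2]@[np.cos(th),np.sin(th)]).round(1),s['clock'])
D,st=float(sys.argv[1]),float(sys.argv[2]); n=int(round(abs(D/st))); a=th; o=[]
for i in range(n):
    b=a+np.sign(D)*st; d=np.array([*(r*np.array([np.cos(b)-np.cos(a),np.sin(b)-np.sin(a)])),0]); o.append((M.T@d)[:2].round(1).tolist()); a=b
print(o)
E
python3 arc.py -0.15 0.03
```

```text
clock: 9.55
position: [503.7, -166.0, 86.6]
ee_rot: [0.743, -0.67, 0.0, -0.0]
contact_force: [-1.2, 1.7, 5.1]
gripper_width: 16.7
grasp_force: 58.6
pos [ 503.7 -166.    86.6] yaw -174.08 tilt [ 0.0009 -0.0002] F [-1.2  1.7  5.1] w 16.707294773091917 9.55
shift tool mm [0.  0.1 0.6]
turn deg [-0.05 -0.02  0.02] shift after turn [0.  0.1 0.6]
r 58.41 th world 2.043 F [-1.2  1.7  5.1] Ftan ccw 0.3 Frad 2.1 9.55
[[-0.6, -1.6], [-0.6, -1.7], [-0.5, -1.7], [-0.5, -1.7], [-0.4, -1.7]]
```

```bash
python3 -m pendant '[[-0.0006,-0.0016,0,0,0,0,0.012],[-0.0006,-0.0017,0,0,0,0,0.012],[0,0,0,0,0,0,0.012]]' >/dev/null; python3 arc.py -0.09 0.03
python3 -m pendant '[[-0.0005,-0.0017,0,0,0,0,0.012],[0,0,0,0,0,0,0.012]]' >/dev/null; python3 arc.py -0.09 0.03
python3 - <<'E'
from h import *
b=snap('side','b5')['image'][190:290,195:320,::-1]; d=snap('wrist','w5')['image'][:,:,::-1]
cv2.imwrite('pics/c5.png',np.hstack([cv2.resize(b,(400,320),interpolation=cv2.INTER_CUBIC),cv2.resize(d[:210,:262],(400,320),interpolation=cv2.INTER_CUBIC)]))
E
```

```text
r 58.54 th world 2.023 F [-5.  -2.7  8.6] Ftan ccw 5.7 Frad -0.3 9.85
[[-0.6, -1.7], [-0.5, -1.7], [-0.5, -1.7]]
r 58.52 th world 2.003 F [-6.4 -2.8  9.5] Ftan ccw 7.0 Frad 0.1 10.05
[[-0.5, -1.7], [-0.5, -1.7], [-0.4, -1.7]]
```

View pics/c5.png

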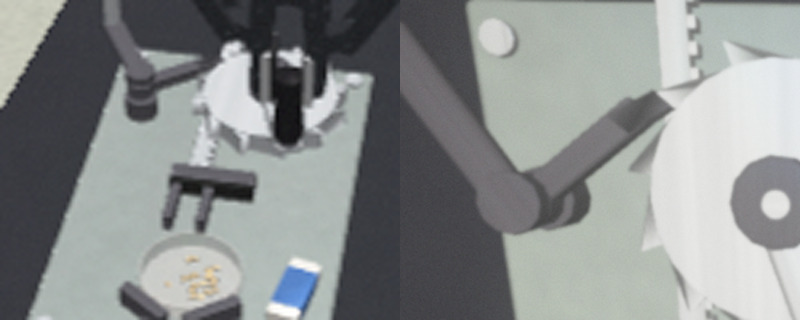

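The pawl nose is still in the teeth, at about wrist pixel (170,64). I'll track it numerically from here.

```bash
cat > pawl.py <<'E'
import sys
from h import *
q=np.load('q.npy')
def T(p):
    c,s=np.cos(q[2]),np.sin(q[2]); return np.array([q[0]+c*p[0]-s*p[1],q[1]+s*p[0]+c*p[1],p[2]])
def run(d):
    g=cv2.cvtColor(d['image'],cv2.COLOR_RGB2GRAY); X,Y=np.meshgrid(np.arange(0,60,.5),np.arange(-130,-75,.5))
    uv=np.array([proj(d,T((x,y,37))) for x,y in zip(X.ravel(),Y.ravel())]).astype(np.float32).reshape(*X.shape,2)
    w=cv2.remap(g,uv[...,0],uv[...,1],cv2.INTER_LINEAR); m=cv2.morphologyEx((w<115).astype(np.uint8),cv2.MORPH_OPEN,np.ones((5,5)))
    n,l=cv2.connectedComponents(m)
    D=np.hypot(X+25,Y+70)
    for k in range(1,n):
        s=l==k
        if s.sum()>60:
            i=np.where(s,D,999).argmin(); print('area',s.sum(),'nearest axis',D.flat[i].round(1),'at',X.flat[i],Y.flat[i])
if __name__=='__main__':
    n=sys.argv[1]; import os
    run(load(n) if os.path.exists(f'pics/{n}.pkl') else snap('wrist',n))
E
python3 pawl.py w4; python3 pawl.py w5
python3 -m pendant '[[-0.0005,-0.0017,0,0,0,0,0.012],[0,0,0,0,0,0,0.012]]' >/dev/null; python3 arc.py -0.09 0.03; python3 pawl.py w6
```

```text
area 408 nearest axis 43.9 at 13.0 -92.0
area 813 nearest axis 62.7 at 0.0 -127.5
area 517 nearest axis 45.2 at 13.0 -94.5
r 58.54 th world 1.978 F [-7.4 -3.6 10.9] Ftan ccw 8.2 Frad -0.4 10.35
[[-0.5, -1.7], [-0.5, -1.7], [-0.4, -1.7]]
area 866 nearest axis 62.2 at 0.0 -127.0
area 1142 nearest axis 62.6 at 25.5 -107.0
```

The pawl has sprung clear, with its nose 62.6 mm from the axis, and the crank carries about 8 N. Now I'll ease the drum back.

```bash
sed -i 's/\[:2\].round(1)/[:2].round(2)/' arc.py; python3 arc.py 0.4 0.05
```

```text
r 58.55 th world 1.979 F [-6.8 -2.9  9.2] Ftan ccw 7.4 Frad 0.1 10.4
[[0.95, 2.77], [1.09, 2.72], [1.22, 2.66], [1.35, 2.6], [1.48, 2.53], [1.6, 2.45], [1.73, 2.36], [1.84, 2.28]]
```

```bash
python3 -m pendant '[[0.001,0.0028,0,0,0,0,0.012],[0.0011,0.0027,0,0,0,0,0.012],[0.0012,0.0027,0,0,0,0,0.012],[0.0014,0.0026,0,0,0,0,0.012],[0,0,0,0,0,0,0.012]]'|grep -E 'width|grasp'; python3 arc.py 0.4 0.05;python3 pawl.py w7
```

```text
gripper_width: 16.9
grasp_force: 59.1
r 58.63 th world 2.186 F [-7.7 -3.7 10.1] Ftan ccw 8.4 Frad 1.4 10.9
[[1.5, 2.52], [1.63, 2.44], [1.75, 2.36], [1.86, 2.26], [1.97, 2.17], [2.08, 2.07], [2.18, 1.96], [2.27, 1.85]]
area 505 nearest axis 68.4 at 12.0 -127.5
area 1220 nearest axis 62.1 at 24.5 -107.5
```

```bash
python3 -m pendant '[[0.0015,0.0025,0,0,0,0,0.012],[0.0016,0.0024,0,0,0,0,0.012],[0.0018,0.0024,0,0,0,0,0.012],[0.0019,0.0023,0,0,0,0,0.012],[0.002,0.0022,0,0,0,0,0.012],[0.0021,0.0021,0,0,0,0,0.012],[0.0022,0.002,0,0,0,0,0.012],[0.0023,0.0018,0,0,0,0,0.012],[0,0,0,0,0,0,0.012]]'|grep -E 'width|grasp'; python3 arc.py 0.4 0.05
```

```text
gripper_width: 16.9
grasp_force: 59.2
r 58.91 th world 2.591 F [-7.7 -3.4 11.7] Ftan ccw 6.9 Frad 4.8 11.85
[[2.38, 1.73], [2.47, 1.61], [2.54, 1.48], [2.62, 1.35], [2.68, 1.22], [2.74, 1.09], [2.79, 0.95], [2.83, 0.81]]
```

```bash
sed -i 's/530.3,-218.0/530.1,-219.7/; s/b=a+np.sign(D)\*st; d=np.array(\[\*(r\*/b=a+np.sign(D)*st; d=np.array([*(60*/' arc.py; python3 arc.py 0.4 0.05
```

```text
r 59.65 th world 2.565 F [-7.7 -3.4 11.7] Ftan ccw 7.0 Frad 4.6 11.85
[[2.38, 1.82], [2.47, 1.7], [2.55, 1.58], [2.63, 1.45], [2.7, 1.31], [2.76, 1.18], [2.81, 1.04], [2.86, 0.9]]
```

```bash
python3 -m pendant '[[0.0022,0.002,0,0,0,0,0.012],[0.0023,0.0019,0,0,0,0,0.012],[0.0025,0.0016,0,0,0,0,0.012],[0.0026,0.0015,0,0,0,0,0.012],[0.0027,0.0013,0,0,0,0,0.012],[0.0028,0.0012,0,0,0,0,0.012],[0.0028,0.001,0,0,0,0,0.012],[0.0029,0.0009,0,0,0,0,0.012],[0,0,0,0,0,0,0.012]]'|grep -E 'width|grasp'; python3 arc.py 0.4 0.05
```

```text
gripper_width: 17.0
grasp_force: 59.1
r 59.55 th world 2.968 F [-7.2 -5.1 10.3] Ftan ccw 6.2 Frad 6.3 12.75
[[2.91, 0.75], [2.94, 0.6], [2.97, 0.45], [2.98, 0.3], [3.0, 0.15], [3.0, 0.0], [3.0, -0.15], [2.99, -0.3]]
```

```bash
python3 -m pendant '[[0.0029,0.001,0,0,0,0,0.012],[0.0029,0.0008,0,0,0,0,0.012],[0.003,0.0006,0,0,0,0,0.012],[0.003,0.0004,0,0,0,0,0.012],[0.003,0.0002,0,0,0,0,0.012],[0,0,0,0,0,0,0.012]]'|grep -E 'width|grasp'; python3 arc.py 0.2 0.02
```

```text
gripper_width: 16.8
grasp_force: 59.0
r 59.55 th world -3.058 F [-7.  -7.4  7.5] Ftan ccw 6.8 Frad 7.6 13.35
[[1.2, 0.01], [1.2, -0.01], [1.2, -0.04], [1.2, -0.06], [1.2, -0.08], [1.2, -0.11], [1.19, -0.13], [1.19, -0.16], [1.19, -0.18], [1.18, -0.2]]
```

```bash
python3 -m pendant '[[0.0012,0.0005,0,0,0,0,0.012],[0.0012,0.0005,0,0,0,0,0.012],[0.0012,0,0,0,0,0,0.012],[0,0,0,0,0,0,0.012]]'|grep -E 'width|grasp'; python3 arc.py 0.2 0.02
python3 -m pendant '[[0.0012,0,0,0,0,0,0.012],[0.0012,-0.0001,0,0,0,0,0.012],[0,0,0,0,0,0,0.012]]'|grep -E 'width|grasp'; python3 arc.py 0.2 0.02
```

```text
gripper_width: 17.1
grasp_force: 58.8
r 59.61 th world -2.999 F [-3.9 -6.7  5.7] Ftan ccw 6.1 Frad 4.8 13.75
[[1.2, -0.06], [1.2, -0.08], [1.2, -0.11], [1.19, -0.13], [1.19, -0.16], [1.19, -0.18], [1.18, -0.2], [1.18, -0.23], [1.17, -0.25], [1.17, -0.27]]
gripper_width: 16.6
grasp_force: 58.8
r 59.62 th world -2.958 F [-3.8 -6.9  5.5] Ftan ccw 6.1 Frad 5.0 14.05
[[1.2, -0.11], [1.19, -0.13], [1.19, -0.16], [1.19, -0.18], [1.18, -0.2], [1.18, -0.23], [1.17, -0.25], [1.17, -0.27], [1.16, -0.3], [1.16, -0.32]]
```

```bash
for i in 1; do python3 -m pendant '[[0.0012,0.0003,0,0,0,0,0.012],[0.0012,0.0003,0,0,0,0,0.012],[0,0,0,0,0,0,0.012]]'>/dev/null; python3 arc.py 0.02 0.02;done
python3 -m pendant '[[0.0012,-0.0002,0,0,0,0,0.012],[0,0,0,0,0,0,0.012]]'>/dev/null; python3 arc.py 0.02 0.02
python3 -m pendant '[[0.0012,-0.0002,0,0,0,0,0.012],[0,0,0,0,0,0,0.012]]'>/dev/null; python3 arc.py 0.02 0.02
```

```text
r 59.71 th world -2.917 F [-2.8 -5.6  4.6] Ftan ccw 4.9 Frad 4.0 14.35
[[1.19, -0.16]]
r 59.74 th world -2.905 F [-2.3 -3.4  6.3] Ftan ccw 2.8 Frad 3.0 14.55
[[1.19, -0.17]]
r 59.74 th world -2.895 F [-3.   0.1  7.7] Ftan ccw -0.8 Frad 2.9 14.75
[[1.19, -0.18]]
```

```bash
python3 - <<'E'
from h import *
b=snap('side','b8')['image'][190:315,195:320,::-1]; a=snap('scene','a8')['image'][190:310,205:330,::-1]; d=snap('wrist','w8')['image'][:,:,::-1]
cv2.imwrite('pics/c8.png',np.hstack([cv2.resize(b,(400,400),interpolation=cv2.INTER_CUBIC),cv2.resize(d[:,:],(400,300)).repeat(1,0)[:300] if False else cv2.copyMakeBorder(cv2.resize(d,(400,300)),0,100,0,0,cv2.BORDER_CONSTANT)]))
E
python3 pawl.py w8; python3 arc.py .02 .02
```

```text
area 1437 nearest axis 58.8 at 33.5 -76.0
r 59.74 th world -2.896 F [-2.4 -0.5  7.3] Ftan ccw -0.1 Frad 2.4 14.9
[[1.19, -0.18]]
```

View pics/c8.png

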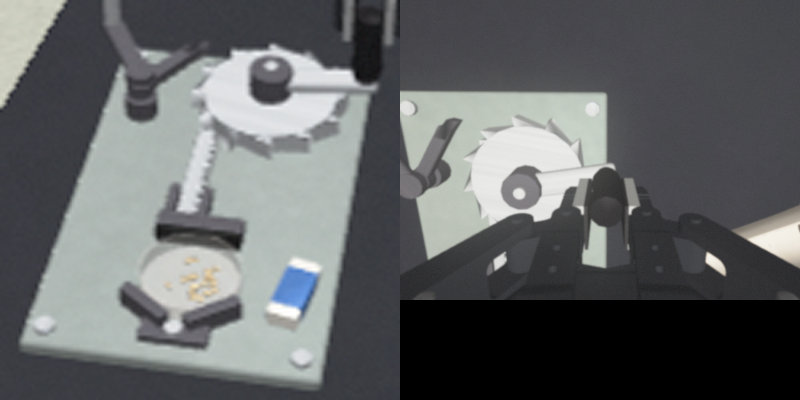

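The pad is against the dish, the dish is seated in the V, the pawl is clear and the tangential load is about 0. Letting go.

```bash
python3 -m pendant '[[0,0,0,0,0,0,0.02],[0,0,0,0,0,0,0.03],[0,0,0,0,0,0,0.044],[0,0,0,0,0,0,0.044],[0,0,0,0,0,0,0.044]]'
python3 -m pendant '[[0,0,-0.01,0,0,0,0.044],[0,0,-0.03,0,0,0,0.044],[0,0,-0.04,0,0,0,0.044],[0,0,-0.04,0,0,0,0.044],[0,0,-0.02,0,0,0,0.044],[0,0,0,0,0,0,0.044],[0,0,0,0,0,0,0.044]]'
python3 pawl.py w9
python3 - <<'E'
from h import *
a=load('b8')['image'].astype(int); b=snap('side','b9')['image'].astype(int)
# change over pad/dish/eraser region of the side view, before vs after release
print(np.abs(a-b)[252:315,195:300].mean(), np.abs(a-b)[252:315,195:300].max())
g=snap('wrist','w10'); q=np.load('q.npy')
E
```

```text
clock: 15.4
position: [472.9, -233.7, 85.8]
ee_rot: [0.743, -0.67, -0.0, 0.0]
contact_force: [0.8, 1.1, 0.2]
gripper_width: 43.8
grasp_force: 0.0
clock: 16.1
position: [472.6, -233.6, 226.5]
ee_rot: [0.742, -0.67, 0.0, -0.0]
contact_force: [-0.1, -0.0, -0.6]
gripper_width: 44.1
grasp_force: 0.0
area 531 nearest axis 64.2 at 28.5 -105.5
area 180 nearest axis 65.7 at 40.5 -75.5
1.8428319475938524 25
```

```bash
python3 -c "from bench import arm; print(arm.job_done())"
```

```text
the job is handed in; nothing more can be done
None
```

I handed the job in at about 16 s: the lever is fully over, the pawl sprung clear, and I eased the pad on until the dish sat in the V stop and the crank load had dropped to about 0 N. Only then did I let go; nothing visibly moved on release, and no verdict came back.

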